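# Clip a dowel into the cut-off jig and hold the sprung saw guide at the mark

### The job

Get the cut-off jig ready for a saw cut: take the thick dowel from its rack and push it down past the sprung jaw until it lies fully home in both fork clips, about centred between them. Then pull the jig's spring-return saw guide out by its post until its pointer is level with the brass mark, and finish while still holding it there, because it springs back if let go. Do not shift the brass mark, and leave the thin dowel, the tape roll and the wood offcut where they are.

Things in the scene. Friction and masses are not known exactly. Their poses are not given: they have to be found in the camera images.
- jig: Plywood cut-off jig screwed to the bench: board 185 x 300 x 18 mm, x -130 to 55, y -115 to 185 mm in its frame. Origin: bench level, midway between two fork clips; z up; y along the clipped dowel, +y = the way the saw guide pulls out; -x side carries the slide. Yaw up to 0.3 rad.
- seat (a point): Where the dowel's centre lies when home: above the jig's origin, z = 58 mm; axes as the jig's. Wooden U forks at y = -42 and +42 mm, 10 mm thick along y, slot 21 mm wide in x, slot floor at z = 49 mm, flared mouth up to z = 80 mm. Between the forks 74 mm is free for fingers above z = 30 mm.
- jaw (a joint): Sprung aluminium jaw, rad: 0 closed, positive swung outwards to the jig's +x (up to 0.6). Hinge rod along y at x = 12, z = 26 mm; arms at y = -52 and +52 mm end in sloped noses (top z = 97 mm) over the slot. A dowel pushed straight down (5 to 12 N) wedges it open about 0.15 rad, then it springs closed above the dowel.
- dowel: The thick dowel: plain light wood rod, 18 mm diameter, 300 mm long, about 55 g. Origin at its centre, x axis along the rod. Starts in one of two alike plywood racks, roughly along world x, centre 44 mm above the bench, carried 75 mm either side of the rack's middle; 130 mm there is free for fingers above an 8 mm foot strip.
- thin_dowel: Bystander: thin rod of the same wood, 10 mm diameter, 300 mm long, in the other rack, centre 40 mm above the bench. Which rack holds which changes.
- saw_guide: Aluminium carriage 40 x 44 mm, top z = 50 mm, with an upright wooden post and two thin steel guide plates towards the dowel (to z = 68 mm). Slides along the jig's +y, 0 to 85 mm; the spring pulls it home: 5.4 N plus 0.9 N per 10 mm. Origin on the post's axis at bench level; home at x = -70, y = 65 mm of the jig. Axes as the jig's.
- post_top (a point): Top centre of the saw guide's post: 22 mm diameter, 68 mm tall, from z = 50 up to z = 118 mm above the bench.
- pointer (a point): Tip of the small steel pointer on the carriage's -x side, z = 48 mm, in line with the post's axis along y. Axes as the jig's.
- mark (a point): Brass mark: upper end, nearest the carriage, of a thin upright fin centred on a small brass rider (26 x 16 mm, 51 mm high) on the steel rule in front of the carriage, x = -108 mm of the jig, 30 to 65 mm along +y from the pointer's home. Axes as the jig's. The rider is stiff but can be pushed along; do not.
- tape: Bystander: roll of tape, 90 mm diameter, 36 mm high, flat on the bench; origin centre of its underside.
- offcut: Bystander: wood offcut 130 x 45 x 22 mm flat on the bench; origin centre of its underside.

How it is judged:
On the way, in this order (a step that is already met when the one before it is completed fails the run):
1. the thick dowel lies home in both fork clips with the jaw closed over it (distance between dowel and seat below 0.02 m and x of dowel in the frame of seat between -0.005 and 0.005 m and z of dowel in the frame of seat below 0.004 m and angle between the x axis of dowel and the y axis of jig, either way round below 0.08 rad and value of joint jaw below 0.06 rad), for 0.2 s.
2. the saw guide is pulled out until its pointer is level with the mark (y of pointer in the frame of mark between -0.005 and 0.005 m), for 0.4 s.
At the end, for the whole second after the job is handed in: Thick dowel untouched in both clips (axis within 5 mm sideways, 4 mm in height, 0.08 rad; centre within 20 mm of home), jaw closed over it (under 0.06 rad); the pointer rests within 5 mm of the mark along the slide, held by the fingers (over 2 N), not by the dowel (all of step 1 and all of step 2 and linear speed of saw_guide below 0.01 m/s and contact force between the fingers and saw_guide above 2 N and contact force between dowel and saw_guide below 0.5 N and contact force between the fingers and dowel below 0.5 N); the arm keeps its last pose, push and grip.
It fails at once if the brass mark was shifted (distance of mark from where it was at the start of the episode above 0.006 m).
It fails at once if a bystander was disturbed (distance of any of thin_dowel, tape, offcut from where it was at the start of the episode above 0.03 m).
It also fails if it takes over 54 s, if anything falls off the work surface, if the arm or the gripper's body presses on something with over 40 N, if the wrist force passes 120 N, or if a joint passes its speed limit or range.

### The arm

A 6-joint arm with a two-finger parallel gripper is mounted at the origin on the work surface. World frame = base frame: x ahead of the robot, y to its left, z up, the work surface at z = 0. Lengths are in m, angles in rad, forces in N, time in s.
With the tool pointing down it reaches from about 0.25 to 0.725 m from the base axis. Payload 4 kg.
Tool frame: the origin (TCP) lies on the centre line of the jaws, within the pads' length; the fingertips stand 17 mm ahead of it and the grasp point (between the pads) lies 2 mm behind it; z points along the fingers, x is the direction in which the jaws open and shut, and the axes are right-handed (so a half turn about z gives the same grasp; the last joint's range is limited). The gripper opens to 85 mm and grips with 20 to 120 N. Pads are 22 mm wide; open, the fingers measure 114 mm over their backs; the gripper's body (76 mm by 85 mm) begins 54 mm behind the grasp point. The pads swing forward as they close: fully open they stand 13 mm farther back than shut.
Start: joints at [1.187, 0.241, 0.005, 1.335, 0, 1.571], TCP at [0.187, 0.464, 0.248] pointing down, gripper open.
Joint ranges: [-2.72, 2.72], [-1.05, 1.87], [-1.09, 1.28], [-1.99, 2.15], [-1.42, 1.44], [-3.14, 3.14]. Speed limits (rad/s): [2.79, 2.79, 3.14, 3.14, 3.14, 3.14].

### API

Orientations are given as a unit quaternion [x, y, z, w].
In Python, from workcell import bot gives the robot as it stands.
- The arm moves only by the tool jog_arm, never from a script. Its arguments are lists of equal length, an entry for each row: "jaw": the closure, from 0 (fully open) to 1 (shut); "linear": the shift along the tool's x, y, z in m, a list of three; "delta_rot": the turn, a rotation vector about the tool's x, y, z in degrees, a list of three. A call has exactly 8 rows; each row is the pose to reach, as a shift and turn from the pose commanded when the call began, along the tool's axes at that moment; what a row does not reach only later rows make up. A row lasts 1/12 s, in which the tool goes at most 41.7 mm and 7.16 degrees, less where a joint would pass 70% of its speed; a pose out of reach is approached as far as the arm can. A call with a gripper value outside its range is refused whole. The fingers move at their own pace and stop on an object; the grip force is fixed at half the most. Time passes only in rows, so rows that repeat a pose let the fingers close, or fill a call up. It gives the time, the measured TCP pose, the force and the opening at its end, in the units of the state.
- bot.get_obs(): the state, without advancing time (a new reading comes with each control period).
- bot.camera(name): name is "scene" or "top" or "wrist"; returns (picture, depth): 420x560x3 uint8, red, green, blue; 420x560 float32, m along the optical axis (not along the pixel's ray), 0 where there is no reading.
- bot.calibration(name): a dict with "fovy" (degrees; the focal length in pixels is half the picture's height over the tangent of half this angle, whatever the lens; pixels are square), "cx", "cy" (the principal point, pixels), "k1" (the pictures are not rectified: a ray, as slopes to the right and down, at radius r is drawn at 1 + k1 r^2 times it, then the intrinsics apply), "origin" and "orientation" of the camera in the world. Camera axes: x right, y down, z forward; pixel columns grow to the right and rows downward; lengths in m; the calibration is good to about 2 mm. A picture is of the moment at which its call begins: read the wrist's pose just before it. calibration takes no time and is no camera call; for the wrist camera it gives the pose at the moment of the call.
- bot.job_done(): hands the job in, once; it reports no verdict.
The state is a dict: "clock": time; "joint_pos": joint angles; "joint_vel": joint speeds; "tau": joint torques, N m; "eef_pos": TCP position; "tool_rot": TCP orientation; "ft_force": force on the tool from outside, world axes, zero at the start; "ft_torque": the same for the moment, N m; "grip_width": finger opening in m.
Only numpy, scipy, OpenCV 4.12 (cv2) and the standard library are available. Lean on these libraries where they do the work, as an engineer would, in place of code of your own. Each camera call takes 0.05 s, during which the arm holds its last target.

## Working session

There is one attempt and no reset: what is moved stays moved. The work goes in short steps, Python scripts to look and compute and a tool call to move; the robot and the scene stay as the last step left them, time stands still between calls to the robot, and variables do not carry over. Pictures are saved under pics/ and viewed, and the job is handed in when it is done.

Besides the shell and the picture viewer there is one more tool, called as name(argument=value, ...) on one line, values as JSON. jog_arm: Moves the arm, as the interface text tells. Its arguments: {"type":"object","properties":{"jaw":{"type":"array","items":{"type":"number"}},"linear":{"type":"array","items":{"type":"array","items":{"type":"number"}}},"delta_rot":{"type":"array","items":{"type":"array","items":{"type":"number"}}}},"required":["jaw","linear","delta_rot"]}

```bash
ls; mkdir -p pics
cat > h.py <<'E'
import numpy as np, cv2
from workcell import bot
from scipy.spatial.transform import Rotation as R
def cloud(name):
    c0=bot.calibration(name); img,d=bot.camera(name); return img,d,c0
def pts(d,c):
    h,w=d.shape; f=h/2/np.tan(np.radians(c['fovy'])/2)
    K=np.array([[f,0,c['cx']],[0,f,c['cy']],[0,0,1.]])
    u,v=np.meshgrid(np.arange(w),np.arange(h))
    p=np.stack([u,v],-1).reshape(-1,1,2).astype(np.float64)
    s=cv2.undistortPoints(p,K,np.array([c['k1'],0,0,0,0.])).reshape(h,w,2)
    P=np.dstack([s[...,0]*d,s[...,1]*d,d])
    W=P@R.from_quat(c['orientation']).as_matrix().T+np.array(c['origin'])
    W[d<=0]=np.nan
    return W
E
python3 - <<'E'
from h import *
for n in ['scene','top','wrist']:
    i,d,c=cloud(n); print(n,c); cv2.imwrite(f'pics/{n}0.png',i[...,::-1]); np.savez(f'{n}0.npz',i=i,W=pts(d,c))
o=bot.get_obs(); print(o)
E
```

```text
pics
scene {'fovy': 53.270175323875335, 'cx': 277.5171025765954, 'cy': 217.8012033518828, 'k1': 0.002231561506819581, 'origin': array([ 0.93184196, -0.46758217,  0.74992986]), 'orientation': array([ 0.8897388 ,  0.2513129 , -0.10740964, -0.3656089 ])}
top {'fovy': 48.46743493331845, 'cx': 277.34034410369844, 'cy': 202.32755012961655, 'k1': -0.059419875055423364, 'origin': array([0.34101282, 0.07758032, 1.28842695]), 'orientation': array([ 0.70708112, -0.70025795,  0.06943935, -0.06966539])}
wrist {'fovy': 67.71326243623126, 'cx': 277.19546308366097, 'cy': 207.96841981210613, 'k1': -0.054453827461030994, 'origin': array([0.11490726, 0.49248014, 0.3737573 ]), 'orientation': array([0.81869958, 0.55301273, 0.08601396, 0.12848935])}
{'clock': 0.15, 'joint_pos': array([ 1.18701420e+00,  2.41276426e-01,  4.03193757e-03,  1.33518478e+00,
       -2.88216659e-05,  1.57078425e+00]), 'joint_vel': array([ 9.86892020e-05, -1.81461038e-03,  3.52402219e-03,  8.98354594e-05,
       -3.81023757e-04, -1.52211988e-03]), 'tau': array([ 6.65324205e-05, -3.72634470e+01,  2.52638447e+01,  1.24027170e-02,
       -6.49428671e-05,  2.51960824e-05]), 'eef_pos': array([0.18705552, 0.46321041, 0.24759853]), 'tool_rot': array([ 8.28980698e-01,  5.59276618e-01, -6.68783580e-04,  4.68570587e-04]), 'ft_force': array([ 0.64273984, -0.50494154,  0.48224181]), 'ft_torque': array([-0.01700135, -0.01828126,  0.0001932 ]), 'grip_width': 0.0858044799680038}
```

View pics/scene0.png

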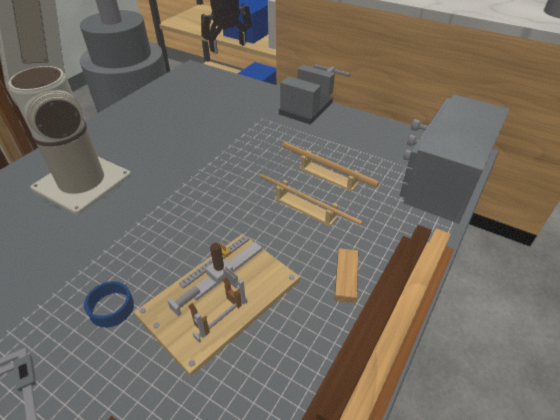

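View pics/top0.png

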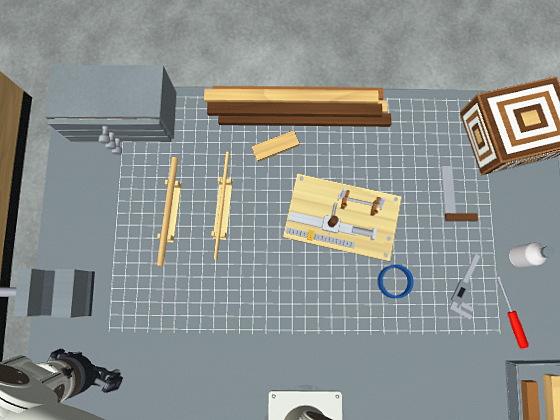

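View pics/wrist0.png

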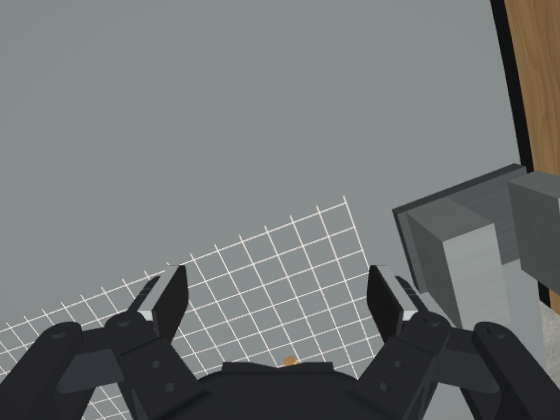

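The top view shows the thick dowel in the left rack at about (168,210), the thin one at (222,205), and the jig at about (345,215). The post is near (333,222) and the brass rider near (311,235). Next I measure.

Run:
```python
from h import *
z=np.load('top0.npz'); i=z['i']; W=z['W']
s=np.load('scene0.npz'); 
cv2.imwrite('pics/topcrop.png',cv2.resize(i[165:270,275:415][...,::-1],None,fx=5.5,fy=5.5,interpolation=cv2.INTER_CUBIC))
cv2.imwrite('pics/scenecrop.png',cv2.resize(s['i'][225:375,125:310][...,::-1],None,fx=4,fy=4,interpolation=cv2.INTER_CUBIC))
def line(P):
    c=P.mean(0); u=np.linalg.svd(P-c,full_matrices=False)[2][0]; return c,u
for nm,Wn in (('top',W),('scene',s['W'])):
    g=Wn.reshape(-1,3)
    for lab,lo,hi,ylo,yhi in (('thick',.044,.058,.36,.62),('thin',.037,.05,.2,.36)):
        pass
    # bench z
    m=(abs(g[:,0]-.25)<.05)&(abs(g[:,1]-.2)<.2); print(nm,'bench',np.nanmedian(g[m,2]))
# rods, top view by pixel boxes
for lab,b in (('A',(150,270,150,190)),('B',(145,265,208,240))):
    g=W[b[0]:b[1],b[2]:b[3]].reshape(-1,3); g=g[np.isfinite(g[:,2])]
    for h in (.02,.03,.04): 
        q=g[g[:,2]>h]; 
    q=g[g[:,2]>np.nanpercentile(g[:,2],99)-.012]
    c,u=line(q); t=(q-c)@u
    print(lab,len(q),c,u,'mid',c+u*(t.min()+t.max())/2,'len',np.ptp(t),'zmax',q[:,2].max(),np.percentile(q[:,2],[5,50,95]))
# board
g=W[165:270,275:415].reshape(-1,3)
m=(g[:,2]>.012)&(g[:,2]<.024)
r=cv2.minAreaRect((g[m][:,:2]*1000).astype(np.float32)); print('board',r,np.median(g[m][:,2]))
```

```text
top bench 0.0005611322045391276
scene bench 0.0009117593696674198
A 742 [0.56059866 0.37769834 0.051001  ] [-0.9965853   0.08255343 -0.00163619] mid [0.56331051 0.3774737  0.05100546] len 0.3002932259014326 zmax 0.06026247862543466 [0.04527603 0.05120281 0.05595887]
B 468 [0.57930842 0.23192045 0.04380525] [-0.99703461  0.07692592 -0.00209361] mid [0.58272363 0.23165695 0.04381242] len 0.29878168806979244 zmax 0.05035338211349338 [0.03886928 0.04404615 0.04836614]
board ((543.3164672851562, -117.93826293945312), (337.8776550292969, 207.40377807617188), 77.52417755126953) 0.017643293515621217
```

View pics/topcrop.png

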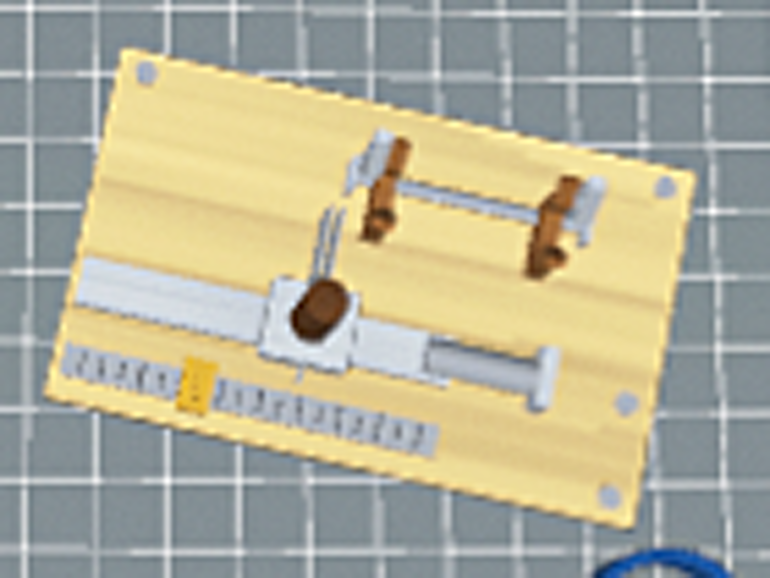

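View pics/scenecrop.png

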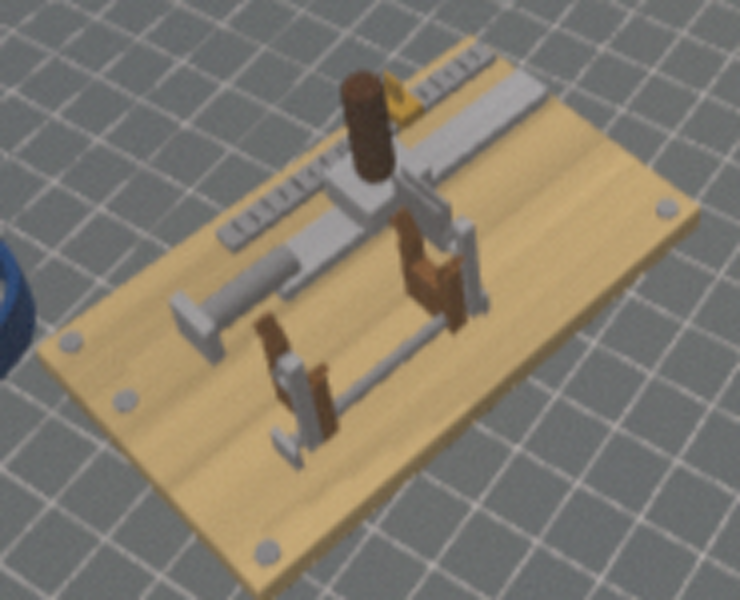

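The crops show the board corners, forks, closed jaw, post and brass rider clearly. I'll fit the jig pose from the board corners in both views.

```bash
cat >> h.py <<'E'
def ray(c,uv,z):
    uv=np.atleast_2d(np.array(uv,float)); f=210/np.tan(np.radians(c['fovy'])/2)
    K=np.array([[f,0,c['cx']],[0,f,c['cy']],[0,0,1.]])
    s=cv2.undistortPoints(uv.reshape(-1,1,2),K,np.array([c['k1'],0,0,0,0.])).reshape(-1,2)
    D=np.c_[s,np.ones(len(s))]@R.from_quat(c['orientation']).as_matrix().T; o=np.array(c['origin'])
    return o+D*((np.asarray(z)-o[2])/D[:,2])[:,None]
def fit2(M,Wp):
    a,b=M.mean(0),Wp.mean(0); H=(M-a).T@(Wp-b); th=np.arctan2(H[0,1]-H[1,0],H[0,0]+H[1,1])
    Rm=np.array([[np.cos(th),-np.sin(th)],[np.sin(th),np.cos(th)]]); t=b-Rm@a
    return th,t,(Wp-b)-(M-a)@Rm.T
E
python3 - <<'E'
from h import *
from scipy.optimize import least_squares
ct=bot.calibration('top'); cs=bot.calibration('scene')
M=np.array([[55,185],[55,-115],[-130,-115],[-130,185]])/1000
t=np.array([[125,48],[693,172],[635,527],[47,398]])/5.5+[275-.4,165-.4]
s=np.array([[698,208],[260,592],[38,352],[473,38]])/4+[125-.4,225-.4]
for n,c,p in(('top',ct,t),('scene',cs,s)):
    w=ray(c,p,.018)[:,:2]; th,tt,res=fit2(M,w); print(n,th,tt,(res*1000).round(1).tolist())
# refined edge fit: board colour mask in top
z=np.load('top0.npz'); W=z['W']
Rj=lambda th:np.array([[np.cos(th),-np.sin(th)],[np.sin(th),np.cos(th)]])
for n in('top','scene'):
    W=np.load(n+'0.npz')['W'].reshape(-1,3); W=W[np.isfinite(W[:,2])]
    th,tt,_=fit2(M,ray(ct,t,.018)[:,:2]); J=np.c_[(W[:,:2]-tt)@Rj(th),W[:,2]]*1000
    m=(abs(J[:,0]+70)<25)&(abs(J[:,1]-65)<25)&(J[:,2]>105); print(n,'post top',m.sum(),J[m].mean(0),J[m].min(0),J[m].max(0))
    m=(abs(J[:,0])<35)&(abs(abs(J[:,1])-47)<14)&(J[:,2]>60)
    for sg in(1,-1):
        k=m&(J[:,1]*sg>0); print('fork',sg,k.sum(),J[k].mean(0),J[k].min(0),J[k].max(0))
    m=(abs(J[:,0]+108)<25)&(J[:,1]>80)&(J[:,1]<150)&(J[:,2]>28); print('rider',m.sum(),J[m].mean(0),J[m].min(0),J[m].max(0))
E
```

```text
top -0.20844450854724672 [ 0.58676202 -0.14404996] [[-0.5, -1.8], [-0.4, 2.6], [0.6, 0.6], [0.2, -1.4]]
scene -0.21472096313272573 [ 0.58888172 -0.14783899] [[-2.9, -1.5], [-1.6, 2.5], [2.3, 0.9], [2.2, -1.9]]
top post top 61 [-70.76048125  65.48131133 117.10507804] [-80.98335105  54.81411865 105.90099171] [-60.48575696  75.67676098 123.24429095]
fork 1 70 [ 5.48377309 47.06312127 79.60263625] [-33.72565671  37.30176831  62.81711639] [23.39762346 60.90146157 98.3723663 ]
fork -1 80 [  7.09195435 -46.26431932  78.26671157] [-22.63887415 -57.09251867  61.42098188] [ 22.81543185 -37.06755633  98.38973325]
rider 74 [-107.0977389   109.0118781    37.14035976] [-122.66365775   80.86332989   28.48065778] [-83.69623774 131.40294022  53.75295557]
scene post top 109 [-65.50816399  60.71126225 115.27304577] [-79.78239873  51.78380057 105.2327454 ] [-57.62361255  72.48654577 120.50246495]
fork 1 216 [ 3.3482127  45.16467131 75.2545088 ] [-34.42130174  33.82796307  60.01134746] [24.18059043 60.88382819 98.29627951]
fork -1 186 [  7.0176463  -50.33865033  77.84535166] [-22.9562823  -59.02699568  60.57126837] [ 23.88278738 -39.33256944  98.3563981 ]
rider 80 [-103.78082783  110.04974379   37.13246538] [-117.04812432  101.32304963   28.27031903] [-94.21305143 135.59667077  53.65440053]
```

```bash
cat >> h.py <<'E'
def delta(p,yaw_deg,pos=None,rot=None):
    o=bot.get_obs(); pos=o['eef_pos'] if pos is None else pos; rot=o['tool_rot'] if rot is None else rot
    R0=R.from_quat(rot); y=np.radians(yaw_deg)
    R1=R.from_matrix(np.array([[np.cos(y),np.sin(y),0],[np.sin(y),-np.cos(y),0],[0,0,-1]]))
    l=R0.inv().apply(np.array(p)-pos); r=np.degrees((R0.inv()*R1).as_rotvec())
    print('lin mm',(l*1000).round(1),'rot',r.round(2)); return l,r
E
python3 -c "
from h import *
delta([.5633,.3775,.12],85.27); delta([.5633,.3775,.042],85.27)"
```

```text
lin mm [ 61.6 381.  127.5] rot [-1.000e-02  9.000e-02 -1.726e+01]
lin mm [ 61.7 381.  205.5] rot [-1.000e-02  9.000e-02 -1.726e+01]
```

jog_arm(jaw=[0, 0, 0, 0, 0, 0, 0, 0], linear=[[0.006, 0.038, 0.01], [0.012, 0.076, 0.022], [0.018, 0.114, 0.034], [0.025, 0.152, 0.046], [0.031, 0.19, 0.058], [0.037, 0.228, 0.07], [0.043, 0.266, 0.082], [0.049, 0.304, 0.094]], delta_rot=[[0, 0, -2], [0, 0, -4], [0, 0, -6], [0, 0, -8], [0, 0, -10], [0, 0, -12], [0, 0, -14], [0, 0, -16]])

```text
clock: 0.82
eef_pos: [0.489, 0.3943, 0.1532]
tool_rot: [0.743, 0.67, -0.0, -0.0]
ft_force: [-0.8, 0.5, -0.3]
grip_width: 0.0855
```

```bash
python3 -c "
from h import *
delta([.5633,.3775,.12],85.27); delta([.5633,.3775,.042],85.27)"
```

```text
lin mm [-9.  75.6 33.2] rot [-0.04  0.03 -1.17]
lin mm [ -9.   75.7 111.2] rot [-0.04  0.03 -1.17]
```

jog_arm(jaw=[0, 0, 0, 0, 0, 0, 0, 0], linear=[[-0.003, 0.03, 0.011], [-0.006, 0.056, 0.022], [-0.009, 0.072, 0.033], [-0.009, 0.0765, 0.033], [-0.009, 0.0765, 0.033], [-0.009, 0.0765, 0.033], [-0.009, 0.0765, 0.033], [-0.009, 0.0765, 0.033]], delta_rot=[[0, 0, -1], [0, 0, -1.2], [0, 0, -1.2], [0, 0, -1.2], [0, 0, -1.2], [0, 0, -1.2], [0, 0, -1.2], [0, 0, -1.2]])

```text
clock: 1.48
eef_pos: [0.5617, 0.3794, 0.1226]
tool_rot: [0.735, 0.678, 0.001, -0.0]
ft_force: [-0.8, -0.8, 0.0]
grip_width: 0.085
```

```bash
python3 -c "
from h import *
delta([.5633,.3775,.042],85.27)
i,d,c=cloud('wrist'); cv2.imwrite('pics/w1.png',i[...,::-1]); W=pts(d,c); np.savez('w1.npz',i=i,W=W)
g=W.reshape(-1,3); m=(abs(g[:,1]-.3775)<.03)&(g[:,2]>.045)&(g[:,2]<.06)&(abs(g[:,0]-.5633)<.16); q=g[m]; 
cc=q.mean(0);u=np.linalg.svd(q-cc,full_matrices=False)[2][0]; print(m.sum(),cc,u,q.min(0),q.max(0))
print('y at x=.5633',cc[1]+u[1]/u[0]*(.5633-cc[0]))
"
```

```text
lin mm [-1.8  1.6 80.6] rot [ 0.05 -0.06  0.04]
10290 [0.5309257  0.37859691 0.05130874] [ 9.96877928e-01 -7.89524959e-02 -9.48933849e-04] [0.42308915 0.35093354 0.04500081] [0.6860731  0.39954804 0.05571356]
y at x=.5633 0.37603287135450514
```

View pics/w1.png

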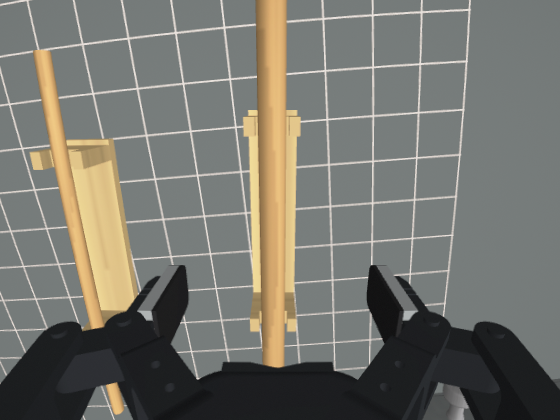

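The thick dowel runs through column ~273, midway between the fingers at 185 and 370, with clear space between its rack supports. I'll descend and grip.

jog_arm(jaw=[0, 0, 0, 0, 0, 0, 0.3, 0.6], linear=[[-0.001, 0.001, 0.015], [-0.002, 0.0015, 0.03], [-0.0025, 0.0015, 0.045], [-0.0025, 0.0015, 0.06], [-0.0025, 0.0015, 0.072], [-0.0025, 0.0015, 0.08], [-0.0025, 0.0015, 0.08], [-0.0025, 0.0015, 0.08]], delta_rot=[[0, 0, 0], [0, 0, 0], [0, 0, 0], [0, 0, 0], [0, 0, 0], [0, 0, 0], [0, 0, 0], [0, 0, 0]])

```text
clock: 2.2
eef_pos: [0.5636, 0.3759, 0.0413]
tool_rot: [0.736, 0.677, -0.0, -0.0]
ft_force: [0.0, 0.7, 1.0]
grip_width: 0.0639
```

jog_arm(jaw=[1, 1, 1, 1, 1, 1, 1, 1], linear=[[0, 0, 0], [0, 0, 0], [0, 0, 0], [0, 0, 0], [0, 0, 0], [0, 0, 0], [0, 0, 0], [0, 0, 0]], delta_rot=[[0, 0, 0], [0, 0, 0], [0, 0, 0], [0, 0, 0], [0, 0, 0], [0, 0, 0], [0, 0, 0], [0, 0, 0]])

```text
clock: 2.87
eef_pos: [0.5645, 0.3761, 0.0424]
tool_rot: [0.736, 0.677, 0.001, 0.0]
ft_force: [-0.7, 0.2, 5.5]
grip_width: 0.0161
```

jog_arm(jaw=[1, 1, 1, 1, 1, 1, 1, 1], linear=[[0, 0, -0.01], [0, 0, -0.03], [0, 0, -0.055], [0, 0, -0.08], [0, 0, -0.105], [0, 0, -0.13], [0, 0, -0.15], [0, 0, -0.16]], delta_rot=[[0, 0, 0], [0, 0, 0], [0, 0, 0], [0, 0, 0], [0, 0, 0], [0, 0, 0], [0, 0, 0], [0, 0, 0]])

```text
clock: 3.53
eef_pos: [0.5647, 0.3761, 0.2048]
tool_rot: [0.736, 0.677, 0.002, 0.0]
ft_force: [0.5, 0.3, 0.3]
grip_width: 0.0164
```

```bash
python3 -c "
from h import *
print(bot.get_obs()['grip_width'],bot.get_obs()['ft_force'])
delta([.587,-.145,.2],-12)
i,d,c=cloud('scene'); cv2.imwrite('pics/s2.png',i[...,::-1])"
```

```text
0.016404029064523814 [0.45779233 0.30067499 0.30124682]
lin mm [-517.4   65.8    3.8] rot [ 2.000e-02 -2.700e-01  9.721e+01]
```

View pics/s2.png

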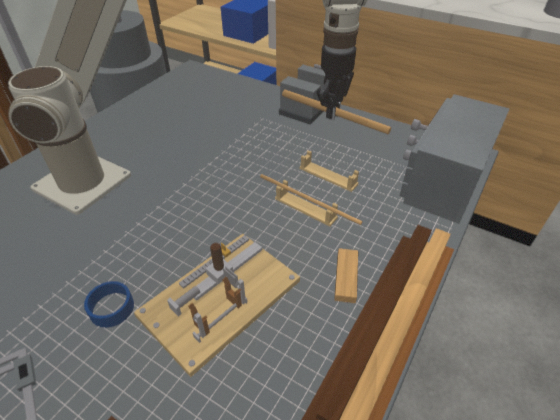

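The dowel is held level at its centre, about (335,110), and its rack is empty. Traversing to the jig.

jog_arm(jaw=[1, 1, 1, 1, 1, 1, 1, 1], linear=[[-0.012, 0.002, 0], [-0.035, 0.004, 0], [-0.06, 0.008, 0], [-0.085, 0.011, 0], [-0.11, 0.014, 0], [-0.135, 0.017, 0], [-0.16, 0.02, 0], [-0.185, 0.023, 0]], delta_rot=[[0, 0, 2], [0, 0, 6], [0, 0, 10], [0, 0, 15], [0, 0, 20], [0, 0, 25], [0, 0, 30], [0, 0, 35]])

```text
clock: 4.25
eef_pos: [0.5697, 0.1868, 0.1986]
tool_rot: [0.907, 0.421, -0.003, -0.0]
ft_force: [1.1, 0.3, 0.2]
grip_width: 0.0161
```

```bash
python3 -c "
from h import *
delta([.587,-.145,.2],-12)"
```

```text
lin mm [-242.5  227.2   -0.8] rot [2.000e-02 3.000e-01 6.185e+01]
```

jog_arm(jaw=[1, 1, 1, 1, 1, 1, 1, 1], linear=[[-0.02, 0.019, 0], [-0.04, 0.038, 0], [-0.06, 0.056, 0], [-0.08, 0.075, 0], [-0.1, 0.094, 0], [-0.12, 0.112, 0], [-0.14, 0.131, 0], [-0.16, 0.15, 0]], delta_rot=[[0, 0, 5], [0, 0, 10], [0, 0, 15], [0, 0, 20], [0, 0, 25], [0, 0, 30], [0, 0, 35], [0, 0, 40]])

```text
clock: 4.92
eef_pos: [0.5821, -0.0316, 0.1987]
tool_rot: [0.996, 0.086, -0.002, -0.0]
ft_force: [0.7, 0.7, -0.9]
grip_width: 0.0164
```

```bash
python3 -c "
from h import *
delta([.587,-.145,.2],-12)"
```

```text
lin mm [-14.6 112.6  -1.3] rot [1.000e-02 2.900e-01 2.185e+01]
```

jog_arm(jaw=[1, 1, 1, 1, 1, 1, 1, 1], linear=[[-0.003, 0.022, 0], [-0.006, 0.045, 0], [-0.009, 0.068, 0], [-0.012, 0.092, 0], [-0.0145, 0.108, 0], [-0.0145, 0.1125, 0], [-0.0145, 0.1125, 0], [-0.0145, 0.1125, 0]], delta_rot=[[0, 0, 5], [0, 0, 10], [0, 0, 15], [0, 0, 19], [0, 0, 22], [0, 0, 22], [0, 0, 22], [0, 0, 22]])

```text
clock: 5.58
eef_pos: [0.5888, -0.1425, 0.1999]
tool_rot: [0.995, -0.103, -0.001, -0.0]
ft_force: [-0.1, -0.5, -0.2]
grip_width: 0.0156
```

```bash
python3 -c "
from h import *
delta([.587,-.145,.2],-12)
for n in ('wrist','top','scene'):
    i,d,c=cloud(n); cv2.imwrite(f'pics/{n}3.png',i[...,::-1]); W=pts(d,c); np.savez(f'{n}3.npz',i=i,W=W,**c)
print(bot.get_obs()['eef_pos'])"
```

```text
lin mm [-1.3  2.8 -0.1] rot [-0.03  0.17  0.22]
[ 0.58964469 -0.14160644  0.20095332]
```

View pics/wrist3.png

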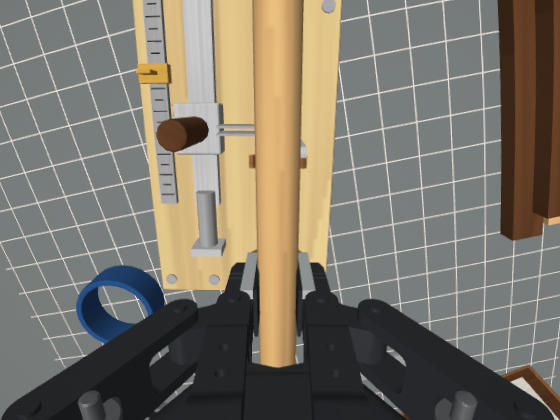

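View pics/top3.png

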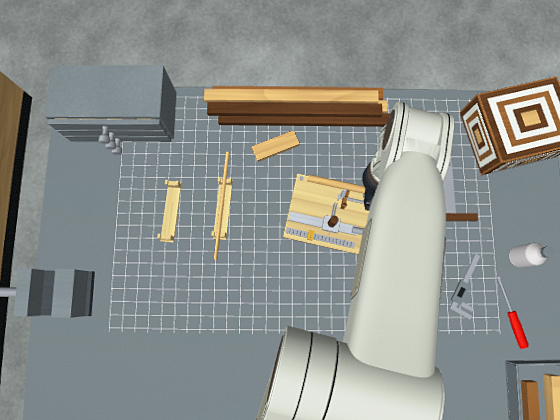

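View pics/scene3.png

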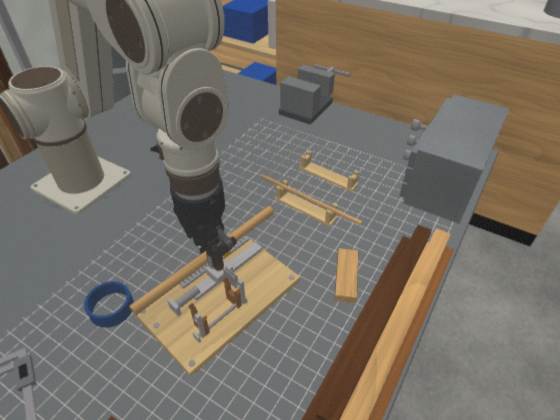

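Run:
```python
from h import *
z=np.load('wrist3.npz'); i=z['i'];W=z['W']
hsv=cv2.cvtColor(i,cv2.COLOR_RGB2HSV)
c={k:z[k] for k in('fovy','cx','cy','k1','origin','orientation')}
th0,t0=-.21,np.array([.5875,-.146]); Rj=np.array([[np.cos(th0),-np.sin(th0)],[np.sin(th0),np.cos(th0)]])
# board edges by saturation transitions per row
S=hsv[...,1].astype(int); L=[];Rr=[]
for r in range(5,285,6):
    row=S[r]
    b=(row>70)
    # left edge: first rising run between cols 110-200 ; right edge: last falling 290-360
    xs=[x for x in range(110,200) if b[x:x+4].all() and not b[x-4:x].any()]
    if xs: L.append((xs[0]-.5,r))
    xs=[x for x in range(310,350) if not b[x+1:x+5].any() and b[x-3:x+1].all()]
    if xs and r<240: Rr.append((xs[-1]+.5,r))
for n,E,x in(('L',L,-.13),('R',Rr,.055)):
    w=ray(c,E,.018)[:,:2]; J=(w-t0)@Rj
    k=np.ones(len(J),bool)
    for _ in range(5):
        p=np.polyfit(J[k,1],J[k,0],1); e=J[:,0]-np.polyval(p,J[:,1]); k=abs(e)<.0015
    print(n,len(J),k.sum(),'slope',p[0],'x at y=0',p[1]*1000,'expected',x*1000)
# near edge y=-115
E=[]
for cc in range(172,222,4):
    col=S[:,cc]>70
    ys=[y for y in range(275,310) if col[y-3:y+1].all() and not col[y+1:y+5].any()]
    if ys:E.append((cc,ys[-1]+.5))
if E: print('near y',((ray(c,E,.018)[:,:2]-t0)@Rj*1000).round(1).tolist())
g=W.reshape(-1,3); J=np.c_[(g[:,:2]-t0)@Rj,g[:,2]]*1000; ok=np.isfinite(J[:,2])
def box(n,m):
    m=m&ok; q=J[m]; print(n,m.sum(),np.median(q,0).round(1),np.percentile(q,2,axis=0).round(1),np.percentile(q,98,axis=0).round(1))
box('posttop',(abs(J[:,0]+70)<25)&(abs(J[:,1]-65)<25)&(J[:,2]>114)&(J[:,2]<125))
box('carr',(abs(J[:,0]+70)<30)&(abs(J[:,1]-65)<40)&(J[:,2]>46)&(J[:,2]<54))
box('rider',(abs(J[:,0]+108)<20)&(abs(J[:,1]-110)<30)&(J[:,2]>28)&(J[:,2]<60))
box('fin',(abs(J[:,0]+108)<20)&(abs(J[:,1]-110)<30)&(J[:,2]>44)&(J[:,2]<60))
box('fork',(abs(J[:,0])<30)&(abs(J[:,1]-45)<25)&(J[:,2]>62)&(J[:,2]<84))
q=J[ok&(J[:,2]>195)&(J[:,2]<216)&(abs(J[:,0])<14)&(J[:,1]>30)&(J[:,1]<155)]
print('dowel slope xy',np.polyfit(q[:,1],q[:,0],1),'z',np.polyfit(q[:,1],q[:,2],1),q.max(0))
o=bot.get_obs(); print('tcp jig',((o['eef_pos'][:2]-t0)@Rj*1000).round(1), R.from_quat(o['tool_rot']).as_matrix()[:,0])
cv2.imwrite('pics/w3c.png',cv2.resize(i[40:210,120:330][...,::-1],None,fx=3.5,fy=3.5,interpolation=cv2.INTER_CUBIC))
```

```text
L 47 45 slope 0.002629535180811294 x at y=0 -128.66164169901208 expected -130.0
R 40 40 slope 0.0026028647181828126 x at y=0 55.23500938811633 expected 55.0
near y [[-118.7, -115.0], [-114.1, -114.9], [-109.5, -114.8], [-104.9, -114.7], [-100.3, -114.7], [-95.7, -114.6], [-91.1, -114.5], [-86.5, -114.5], [-81.9, -114.4], [-77.4, -114.3], [-72.8, -114.3], [-68.2, -114.2], [-63.7, -114.1]]
posttop 855 [-68.1  65.2 118.3] [-78.   55.3 114.9] [-59.2  74.6 119.9]
carr 1465 [-61.6  72.2  50.5] [-87.   43.2  48.2] [-49.4  86.2  52. ]
rider 656 [-106.1  111.    35.2] [-121.1  103.8   29.5] [-95.4 119.5  52. ]
fin 80 [-109.   111.7   51. ] [-116.5   81.9   45.1] [-88.2 113.6  52.8]
fork 253 [-19.3  44.3  79.1] [-29.1  36.5  63.8] [23.4 68.2 81.8]
dowel slope xy [-0.00754126  1.29784277] z [1.52783332e-03 2.08996086e+02] [ 10.00505863 118.33277196 213.42912652]
tcp jig [1.2 4.7] [ 9.79288377e-01 -2.02468483e-01 -8.87335902e-04]
```

View pics/w3c.png

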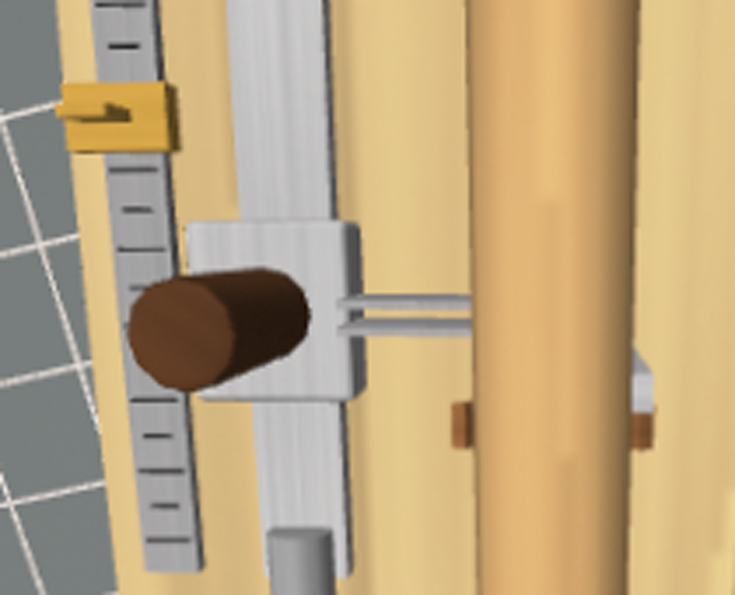

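```bash
cat >> h.py <<'E'
TH=-.2126; T=np.array([.5886,-.1458]); RJ=np.array([[np.cos(TH),-np.sin(TH)],[np.sin(TH),np.cos(TH)]])
def j2w(x,y,z): return np.r_[RJ@[x,y]+T,z]
def w2j(p): return np.r_[(np.array(p)[:2]-T)@RJ,p[2]]*1000
E
python3 -c "
from h import *
delta(j2w(0,0,.115),-12.18)"
```

```text
lin mm [-0.1  4.3 86. ] rot [-0.02  0.05  0.5 ]
```

jog_arm(jaw=[1, 1, 1, 1, 1, 1, 1, 1], linear=[[0, 0.001, 0.012], [0, 0.002, 0.028], [0, 0.003, 0.044], [0, 0.004, 0.06], [0, 0.004, 0.075], [0, 0.004, 0.083], [0, 0.004, 0.086], [0, 0.004, 0.086]], delta_rot=[[0, 0, 0.5], [0, 0, 0.5], [0, 0, 0.5], [0, 0, 0.5], [0, 0, 0.5], [0, 0, 0.5], [0, 0, 0.5], [0, 0, 0.5]])

```text
clock: 6.4
eef_pos: [0.5887, -0.1459, 0.1147]
tool_rot: [0.994, -0.106, -0.001, -0.0]
ft_force: [1.0, 0.1, -0.1]
grip_width: 0.0159
```

Run:
```python
from h import *
o=bot.get_obs(); print(w2j(o['eef_pos']),o['ft_force']); delta(j2w(0,0,.056),-12.18)
for n in ('wrist','scene'):
    i,d,c=cloud(n); cv2.imwrite(f'pics/{n}4.png',i[...,::-1]); W=pts(d,c); np.savez(f'{n}4.npz',i=i,W=W,**c)
    if n=='scene': cv2.imwrite('pics/s4c.png',cv2.resize(i[200:375,115:310][...,::-1],None,fx=3.4,fy=3.4,interpolation=cv2.INTER_CUBIC))
    g=W.reshape(-1,3); J=np.c_[(g[:,:2]-T)@RJ,g[:,2]]*1000; ok=np.isfinite(J[:,2])
    for y0,y1 in((32,44),(44,58),(58,75),(75,120)):
        m=ok&(J[:,1]>y0)&(J[:,1]<y1)&(J[:,2]>50)&(abs(J[:,0])<32)
        q=J[m]; 
        if len(q): print(n,y0,len(q),[ (lo,np.percentile(q[(q[:,2]>=lo)&(q[:,2]<hi)][:,0],[2,50,98]).round(1).tolist()) for lo,hi in((60,84),(84,98),(104,140)) if ((q[:,2]>=lo)&(q[:,2]<hi)).sum()>5])
```

```text
[ 1.72421358e-01 -1.01657796e-01  1.14740431e+02] [ 1.00946025  0.10884811 -0.12060521]
lin mm [-0.1 -0.1 58.7] rot [-0.    0.08 -0.04]
wrist 32 1784 [(60, [-22.8, -13.4, 22.1]), (104, [-7.8, 0.5, 9.2])]
wrist 44 2270 [(60, [-22.5, -14.0, 20.2]), (84, [11.6, 16.2, 20.5]), (104, [-7.8, 0.8, 9.2])]
wrist 58 2575 [(60, [-31.6, -23.0, -14.3]), (104, [-7.8, 0.8, 9.2])]
wrist 75 5756 [(104, [-7.9, 0.5, 9.0])]
scene 32 485 [(60, [3.1, 17.0, 21.7]), (104, [-5.8, 2.1, 7.4])]
scene 44 179 [(60, [1.9, 18.4, 20.4]), (84, [6.9, 16.5, 20.0]), (104, [-5.3, 4.9, 9.2])]
scene 58 82 [(104, [-5.4, 5.2, 9.4])]
scene 75 197 [(104, [-5.7, 5.4, 10.2])]
```

View pics/wrist4.png

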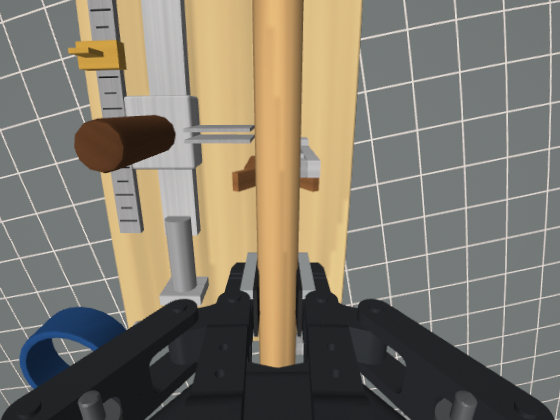

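View pics/s4c.png

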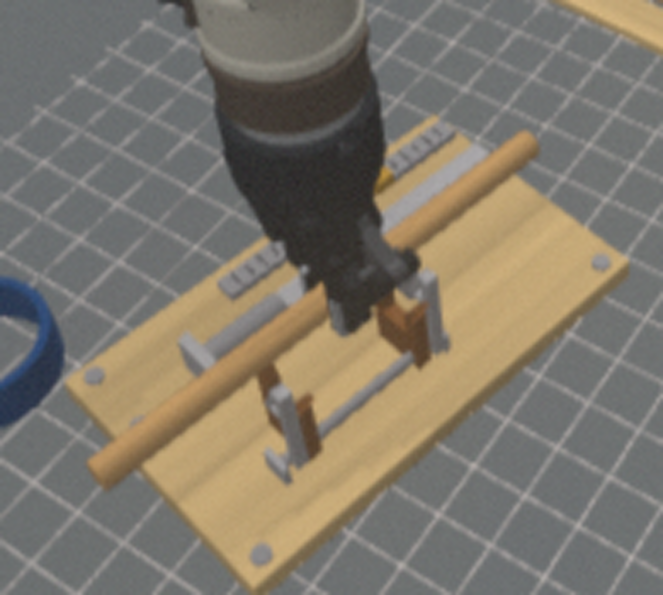

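The forks span x -22.8 to 22.1 and the dowel sits centred over them (x ≈ 0.6 mm), below the fingers. I'll push it down.

jog_arm(jaw=[1, 1, 1, 1, 1, 1, 1, 1], linear=[[-0.0005, 0, 0.005], [-0.0005, 0, 0.01], [-0.0005, 0, 0.016], [-0.0005, 0, 0.022], [-0.0005, 0, 0.028], [-0.0005, 0, 0.034], [-0.0005, 0, 0.04], [-0.0005, 0, 0.045]], delta_rot=[[0, 0, 0], [0, 0, 0], [0, 0, 0], [0, 0, 0], [0, 0, 0], [0, 0, 0], [0, 0, 0], [0, 0, 0]])

```text
clock: 7.17
eef_pos: [0.5878, -0.1465, 0.0695]
tool_rot: [0.994, -0.107, -0.001, -0.0]
ft_force: [-2.9, -0.8, 0.7]
grip_width: 0.0163
```

jog_arm(jaw=[1, 1, 1, 1, 1, 1, 1, 1], linear=[[0, 0, 0.004], [0, 0, 0.008], [0, 0, 0.011], [0, 0, 0.0135], [0, 0, 0.0145], [0, 0, 0.0145], [0, 0, 0.0145], [0, 0, 0.0145]], delta_rot=[[0, 0, 0], [0, 0, 0], [0, 0, 0], [0, 0, 0], [0, 0, 0], [0, 0, 0], [0, 0, 0], [0, 0, 0]])

```text
clock: 7.83
eef_pos: [0.5891, -0.1467, 0.0564]
tool_rot: [0.994, -0.107, 0.001, 0.0]
ft_force: [-0.4, 0.2, 2.6]
grip_width: 0.0161
```

```bash
cat > look.py <<'E'
from h import *
import sys
k=sys.argv[1]
o=bot.get_obs(); print(w2j(o['eef_pos']),o['ft_force'],o['ft_torque'],o['grip_width'])
for n in ('wrist','scene'):
    i,d,c=cloud(n); cv2.imwrite(f'pics/{n}{k}.png',i[...,::-1]); W=pts(d,c); np.savez(f'{n}{k}.npz',i=i,W=W,**c)
    if n=='scene': cv2.imwrite(f'pics/s{k}c.png',cv2.resize(i[200:375,115:310][...,::-1],None,fx=3.4,fy=3.4,interpolation=cv2.INTER_CUBIC))
    g=W.reshape(-1,3); J=np.c_[(g[:,:2]-T)@RJ,g[:,2]]*1000; ok=np.isfinite(J[:,2])
    for y0,y1 in((-145,-60),(-35,35),(60,100),(100,145)):
        m=ok&(J[:,1]>y0)&(J[:,1]<y1)&(J[:,2]>53)&(J[:,2]<90)&(abs(J[:,0])<14)
        q=J[m]
        if len(q)>20: print(n,'rod',y0,len(q),'x',np.percentile(q[:,0],[3,50,97]).round(1),'ztop',np.percentile(q[:,2],[50,90,97]).round(1))
    for s in(1,-1):
        m=ok&(abs(J[:,1]*s-52)<6)&(J[:,2]>84)&(J[:,2]<105)&(J[:,0]>-25)&(J[:,0]<45); q=J[m]
        if len(q)>5: print(n,'nose',s,len(q),'x',np.percentile(q[:,0],[3,50,97]).round(1),'z',q[:,2].max().round(1))
E
python3 look.py 5
```

```text
[ 0.63806105 -0.82091771 56.36942891] [-0.43454528  0.23108913  2.55491049] [ 0.05176765  0.34129622 -0.01908307] 0.016119651108661
wrist rod -35 7517 x [-11.9   0.6  12.1] ztop [66.6 78.  86.9]
wrist rod 60 5580 x [-7.2  1.   9.3] ztop [66.2 67.7 68.2]
wrist rod 100 2003 x [-7.4  1.   9.4] ztop [66.1 67.7 68.2]
wrist nose 1 1652 x [ 6.8 13.6 20.1] z 98.4
scene rod -145 487 x [-6.8  4.1  9.1] ztop [65.3 67.9 68.7]
scene rod -35 178 x [-12.2   1.8  11.4] ztop [66.2 77.4 86. ]
scene rod 60 137 x [-5.3  5.1  9.4] ztop [65.3 67.5 68.3]
scene rod 100 167 x [-5.7  4.7  9.5] ztop [65.3 67.6 68.5]
scene nose 1 43 x [ 7.1 16.6 20.3] z 97.9
scene nose -1 45 x [ 9.3 17.1 20.2] z 98.3
```

View pics/s5c.png

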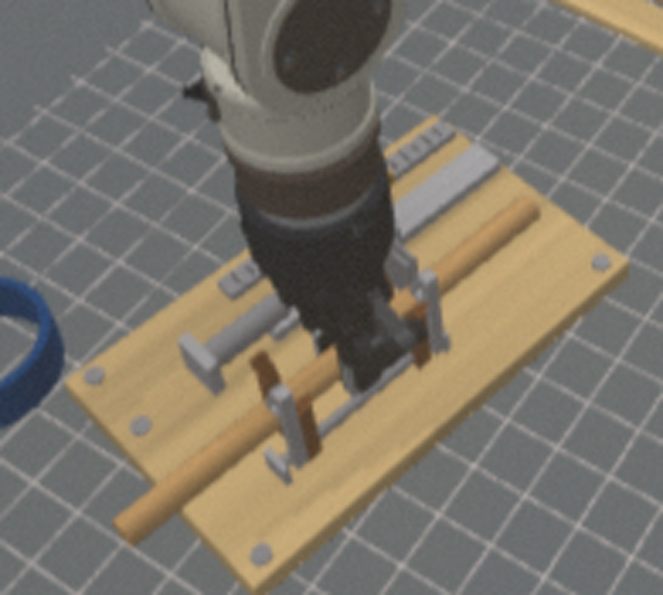

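View pics/wrist5.png

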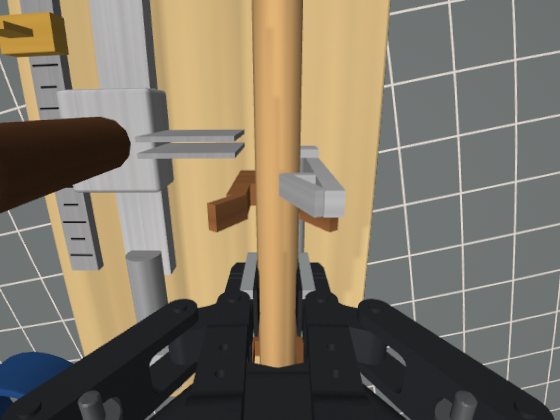

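jog_arm(jaw=[1, 1, 1, 1, 0.5, 0.5, 0.5, 0.5], linear=[[0, 0, 0.001], [0, 0, 0.002], [0, 0, 0.002], [0, 0, 0.002], [0, 0, 0.001], [0, 0, 0], [0, 0, 0], [0, 0, 0]], delta_rot=[[0, 0, 0], [0, 0, 0], [0, 0, 0], [0, 0, 0], [0, 0, 0], [0, 0, 0], [0, 0, 0], [0, 0, 0]])

```text
clock: 8.6
eef_pos: [0.5886, -0.1466, 0.0554]
tool_rot: [0.994, -0.107, -0.0, -0.0]
ft_force: [0.0, -0.3, -0.1]
grip_width: 0.0429
```

```bash
python3 look.py 6
```

```text
[ 0.16787585 -0.8166631  55.3580462 ] [ 0.00910168 -0.26751495 -0.06745328] [ 0.00097285  0.00405476 -0.01307925] 0.042948728172030326
wrist rod -35 5571 x [-7.4  0.9  9.2] ztop [66.2 67.5 68. ]
wrist rod 60 5694 x [-7.4  0.9  9.1] ztop [66.3 67.7 68.2]
wrist rod 100 1985 x [-7.6  0.6  9.1] ztop [66.2 67.7 68.3]
wrist nose 1 1689 x [ 6.9 13.6 20. ] z 98.6
scene rod -145 493 x [-6.7  3.9  8.9] ztop [65.5 68.  68.9]
scene rod -35 155 x [-6.4  4.3  9. ] ztop [65.3 67.9 68.8]
scene rod 60 136 x [-6.2  4.3  9.4] ztop [64.9 67.9 68.9]
scene rod 100 172 x [-5.6  4.7  9.2] ztop [65.4 68.3 68.9]
scene nose 1 42 x [ 7.8 16.7 20.3] z 98.8
scene nose -1 46 x [10.5 17.  20.1] z 98.2
```

The dowel is level at both ends and the jaw nose is back in its closed position. Lifting clear, then on to the post.

jog_arm(jaw=[0.5, 0.5, 0.5, 0.5, 0.5, 0.5, 0.5, 0.5], linear=[[0, 0, -0.006], [0, 0, -0.018], [0, 0, -0.034], [0, 0, -0.052], [0, 0, -0.07], [0, 0, -0.088], [0, 0, -0.106], [0, 0, -0.12]], delta_rot=[[0, 0, 0], [0, 0, 0], [0, 0, 0], [0, 0, 0], [0, 0, 0], [0, 0, 0], [0, 0, 0], [0, 0, 0]])

```text
clock: 9.37
eef_pos: [0.589, -0.1468, 0.1778]
tool_rot: [0.994, -0.107, 0.001, 0.0]
ft_force: [0.4, 0.3, 0.3]
grip_width: 0.0427
```

```bash
python3 look.py 7; python3 -c "
from h import *
delta(j2w(-.0695,.065,.175),77.82)"
```

```text
[  0.61765518  -0.85804914 177.81854742] [0.4008334  0.28858742 0.27684808] [-0.05456814 -0.02420311  0.05362255] 0.0427357014960464
wrist rod -145 1445 x [-7.3  1.   9.3] ztop [66.2 67.5 68. ]
wrist rod -35 1807 x [-7.2  1.1  9.4] ztop [66.  67.5 68.1]
wrist rod 60 1380 x [-7.5  1.2  9.4] ztop [66.2 67.7 68.2]
wrist rod 100 1757 x [-7.3  0.6  9.1] ztop [66.2 67.8 68.4]
wrist nose 1 301 x [ 6.7 13.7 20.2] z 98.3
wrist nose -1 284 x [ 7.  14.7 20.1] z 98.1
scene rod -145 490 x [-6.8  4.   8.9] ztop [65.5 68.  69. ]
scene rod -35 329 x [-6.5  4.2  9. ] ztop [65.6 68.1 69.1]
scene rod 60 134 x [-6.   4.8  9.2] ztop [65.3 68.  68.7]
scene rod 100 173 x [-6.1  4.6  9.7] ztop [65.3 68.1 69. ]
scene nose 1 41 x [ 9.6 17.5 20.2] z 99.3
scene nose -1 45 x [ 9.4 17.  19.9] z 98.0
lin mm [-71.7 -65.7   3.8] rot [  0.29  -0.28 -90.11]
```

View pics/wrist7.png

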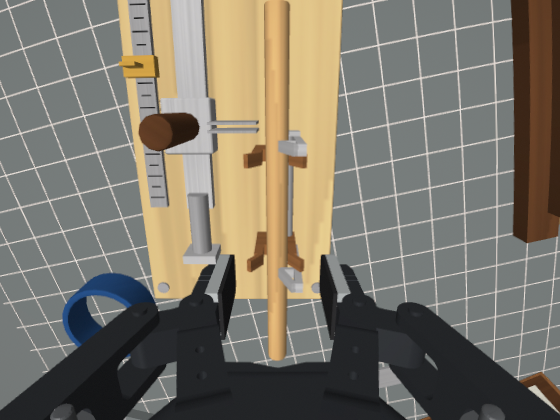

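The view shows the dowel seated in both forks under both closed noses. The post top is at about (158,131) and the rider fin at about (135,66). Next: the mark's y position and the dowel ends.

Run:
```python
from h import *
z=np.load('wrist7.npz'); i=z['i'];W=z['W']; c={k:z[k] for k in('fovy','cx','cy','k1','origin','orientation')}
for p in ray(c,[(277,1.5),(277,358)],[.064,.064]): print('end',w2j(p).round(1))
for k in ('3','7'):
    z=np.load(f'wrist{k}.npz');i=z['i'];W=z['W']; g=W.reshape(-1,3); J=np.c_[(g[:,:2]-T)@RJ,g[:,2]]*1000
    hsv=cv2.cvtColor(i,cv2.COLOR_RGB2HSV).reshape(-1,3)
    br=(abs(J[:,0]+108)<22)&(abs(J[:,1]-112)<22)&(hsv[:,1]>180)
    for lo,hi in((25,32),(32,40),(44,56)):
        q=J[br&(J[:,2]>lo)&(J[:,2]<hi)]
        if len(q): print(k,lo,len(q),q.min(0).round(1),q.max(0).round(1),np.median(q,0).round(1))
    m=(abs(J[:,0]+70)<20)&(abs(J[:,1]-65)<20)&(J[:,2]>114)&(J[:,2]<125); q=J[m]; print('post',len(q),q.mean(0).round(1),q.min(0).round(1),q.max(0).round(1))
i=np.load('wrist7.npz')['i']
cv2.imwrite('pics/w7c.png',cv2.resize(i[45:175,110:230][...,::-1],None,fx=5,fy=5,interpolation=cv2.INTER_CUBIC))
```

```text
end [  1.3 147.6  64. ]
end [   1.  -151.6   64. ]
post 855 [-69.5  64.6 118.1] [-80.6  53.6 114. ] [-59.7  75.2 120.4]
post 1067 [-69.1  64.3 118.1] [-80.1  53.8 114. ] [-59.   74.7 120.5]
```

View pics/w7c.png

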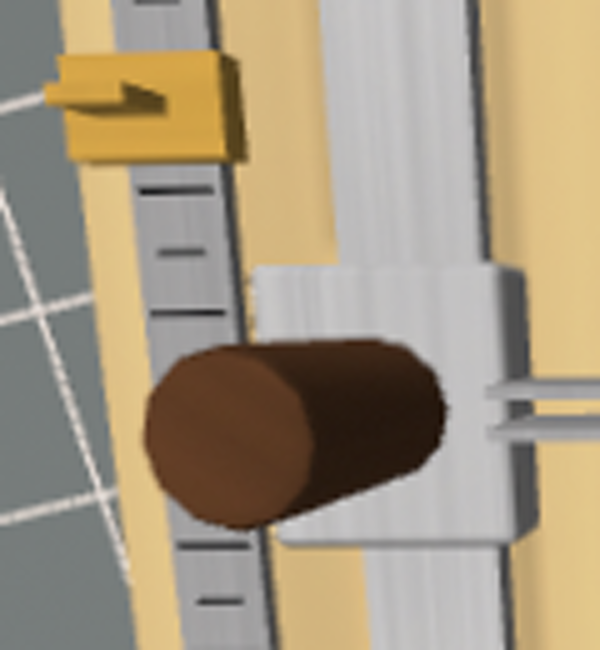

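Run:
```python
from h import *
z=np.load('wrist7.npz'); W=z['W']; c={k:z[k] for k in('fovy','cx','cy','k1','origin','orientation')}
P=lambda u,v:(u/5+110-.4,v/5+45-.4)
for n,uv,h in(('finL',(47,95),.051),('finR',(120,92),.051),('finBaseR',(163,103),.033),('c1',(58,55),.033),('c2',(222,52),.033),('c3',(232,160),.033),('c4',(70,160),.033),('tick',(175,190),.022)):
    p=P(*uv); print(n,np.round(p,1),w2j(ray(c,[p],h)[0]).round(1), 'depth',w2j(W[int(round(p[1])),int(round(p[0]))]).round(1))
for v in range(50,80,3): print(v,[w2j(W[v,u]).round(0).astype(int).tolist() for u in (122,130,138,146,152)])
```

```text
finL [119.   63.6] [-118.2  111.2   51. ] depth [-118.2  110.9   51.1]
finR [133.6  63. ] [-106.9  111.3   51. ] depth [-107.   111.4   50. ]
finBaseR [142.2  65.2] [-107.7  111.9   33. ] depth [-106.4  111.6   36.5]
c1 [121.2  55.6] [-124.1  119.6   33. ] depth [-124.1  119.2   33.6]
c2 [154.  55.] [-97.2 119.4  33. ] depth [-96.8 119.2  34.1]
c3 [156.   76.6] [-97.2 103.   33. ] depth [-99.1 103.2  27.7]
c4 [123.6  76.6] [-124.1  103.6   33. ] depth [-123.   103.1   34.9]
tick [144.6  82.6] [-111.5   99.4   22. ] depth [-109.7   98.8   25.7]
50 [[-130, 126, 18], [-122, 126, 20], [-113, 125, 24], [-107, 125, 24], [-102, 125, 22]]
53 [[-138, 127, 0], [-123, 124, 17], [-113, 122, 25], [-107, 122, 25], [-102, 122, 24]]
56 [[-123, 119, 35], [-116, 119, 36], [-110, 119, 35], [-102, 118, 37], [-98, 118, 35]]
59 [[-123, 117, 36], [-116, 116, 36], [-109, 116, 37], [-103, 116, 35], [-99, 116, 34]]
62 [[-115, 112, 52], [-109, 112, 53], [-110, 114, 35], [-103, 114, 37], [-99, 114, 34]]
65 [[-116, 110, 52], [-110, 110, 52], [-107, 111, 44], [-104, 112, 34], [-99, 112, 36]]
68 [[-139, 114, 1], [-117, 110, 36], [-111, 110, 35], [-104, 109, 35], [-99, 109, 36]]
71 [[-140, 112, 0], [-117, 108, 35], [-111, 107, 35], [-105, 107, 34], [-99, 107, 37]]
74 [[-140, 109, 1], [-118, 105, 35], [-111, 105, 35], [-104, 105, 36], [-101, 105, 32]]
77 [[-141, 106, 0], [-122, 104, 27], [-115, 104, 26], [-108, 103, 27], [-103, 103, 26]]
```

jog_arm(jaw=[0.2, 0.2, 0.2, 0.2, 0.2, 0.2, 0.2, 0.2], linear=[[-0.004, -0.004, 0], [-0.009, -0.008, 0], [-0.014, -0.013, 0], [-0.019, -0.017, 0], [-0.024, -0.022, 0], [-0.029, -0.026, 0], [-0.034, -0.031, 0], [-0.039, -0.035, 0]], delta_rot=[[0, 0, -4], [0, 0, -10], [0, 0, -16], [0, 0, -22], [0, 0, -28], [0, 0, -34], [0, 0, -40], [0, 0, -46]])

```text
clock: 10.13
eef_pos: [0.5571, -0.1037, 0.1745]
tool_rot: [0.956, 0.292, -0.001, -0.0]
ft_force: [-0.1, 0.6, -0.6]
grip_width: 0.0684
```

```bash
python3 -c "
from h import *
delta(j2w(-.0692,.0645,.175),77.82)"
```

```text
lin mm [  1.2 -42.1  -0.4] rot [-1.100e-01  4.000e-02 -4.381e+01]
```

jog_arm(jaw=[0.2, 0.2, 0.2, 0.2, 0.2, 0.2, 0.2, 0.2], linear=[[0, -0.007, 0], [0, -0.014, 0], [0, -0.021, 0], [0.001, -0.028, 0], [0.001, -0.035, 0], [0.001, -0.042, 0], [0.001, -0.042, 0], [0.001, -0.042, 0]], delta_rot=[[0, 0, -6], [0, 0, -12], [0, 0, -19], [0, 0, -26], [0, 0, -33], [0, 0, -40], [0, 0, -44], [0, 0, -44]])

```text
clock: 10.8
eef_pos: [0.5347, -0.0682, 0.1748]
tool_rot: [0.778, 0.628, -0.001, -0.001]
ft_force: [0.6, 0.7, 0.1]
grip_width: 0.0683
```

Run:
```python
from h import *
o=bot.get_obs(); delta(j2w(-.0692,.0645,.088),77.82)
i,d,c=cloud('wrist'); cv2.imwrite('pics/w8.png',i[...,::-1]); W=pts(d,c)
g=W.reshape(-1,3); J=np.c_[(g[:,:2]-T)@RJ,g[:,2]]*1000
m=(abs(J[:,0]+70)<20)&(abs(J[:,1]-65)<20)&(J[:,2]>112)&(J[:,2]<124); q=J[m]; print('post',len(q),q.mean(0).round(1),q.min(0).round(1),q.max(0).round(1)); print(w2j(o['eef_pos']))
```

```text
lin mm [ 0.1  0.1 86.8] rot [-0.1   0.01 -0.02]
post 885 [-72.3  64.4 118. ] [-81.9  53.6 112.1] [-60.7  75.4 120.4]
[-69.09708012  64.43325637 174.75872442]
```

View pics/w8.png

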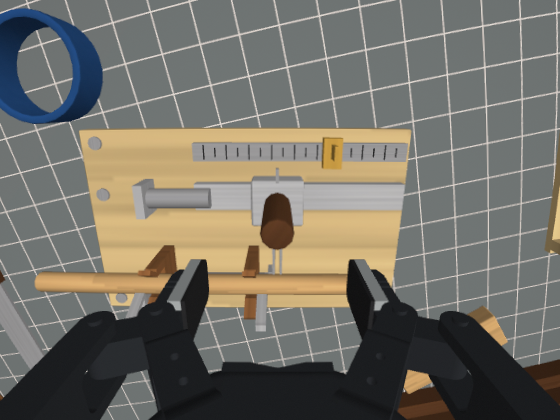

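The post at (277,235) is centred between the open fingers. The pointer is at (277,175) and the rider at (333,152). I'll descend and grip.

jog_arm(jaw=[0.2, 0.2, 0.2, 0.2, 0.2, 0.2, 0.2, 0.2], linear=[[0, 0, 0.012], [0, 0, 0.026], [0, 0, 0.04], [0, 0, 0.054], [0, 0, 0.068], [0, 0, 0.08], [0, 0, 0.087], [0, 0, 0.087]], delta_rot=[[0, 0, 0], [0, 0, 0], [0, 0, 0], [0, 0, 0], [0, 0, 0], [0, 0, 0], [0, 0, 0], [0, 0, 0]])

```text
clock: 11.52
eef_pos: [0.534, -0.0686, 0.0867]
tool_rot: [0.779, 0.627, -0.001, -0.001]
ft_force: [-0.2, -0.2, 0.4]
grip_width: 0.0682
```

jog_arm(jaw=[1, 1, 1, 1, 1, 1, 1, 1], linear=[[0, 0, 0], [0, 0, 0], [0, 0, 0], [0, 0, 0], [0, 0, 0], [0, 0, 0], [0, 0, 0], [0, 0, 0]], delta_rot=[[0, 0, 0], [0, 0, 0], [0, 0, 0], [0, 0, 0], [0, 0, 0], [0, 0, 0], [0, 0, 0], [0, 0, 0]])

```text
clock: 12.18
eef_pos: [0.5361, -0.0689, 0.0899]
tool_rot: [0.779, 0.627, 0.001, 0.001]
ft_force: [-0.9, -0.3, 5.8]
grip_width: 0.0207
```

Run:
```python
from h import *
o=bot.get_obs(); print(w2j(o['eef_pos']),o['ft_force'],o['ft_torque'],o['grip_width'])
i,d,c=cloud('wrist'); cv2.imwrite('pics/w9.png',i[...,::-1]); np.savez('w9.npz',i=i,W=pts(d,c),**c)
p=w2j(o['eef_pos']); delta(j2w(-.0692,p[1]/1000+.047,p[2]/1000),77.82)
```

```text
[-67.537013    64.12096332  89.8557798 ] [-0.91968471 -0.31491878  5.82741055] [-0.16176974  0.23065006 -0.00811928] 0.020688998892761108
lin mm [47.  -1.8 -0. ] rot [ 0.11  0.01 -0.13]
```

View pics/w9.png

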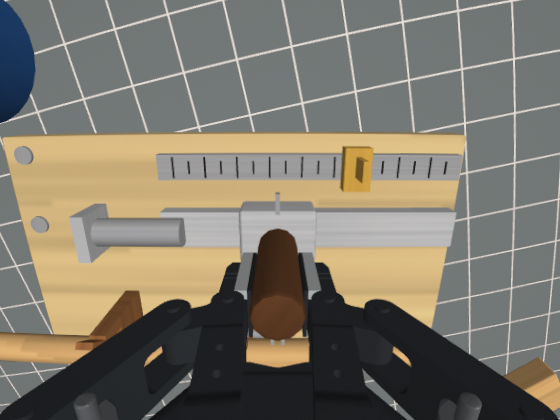

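jog_arm(jaw=[1, 1, 1, 1, 1, 1, 1, 1], linear=[[0.005, 0, 0], [0.011, 0, 0], [0.018, 0, 0], [0.025, 0, 0], [0.032, 0, 0], [0.038, 0, 0], [0.042, 0, 0], [0.044, 0, 0]], delta_rot=[[0, 0, 0], [0, 0, 0], [0, 0, 0], [0, 0, 0], [0, 0, 0], [0, 0, 0], [0, 0, 0], [0, 0, 0]])

```text
clock: 12.9
eef_pos: [0.545, -0.0279, 0.0899]
tool_rot: [0.779, 0.627, -0.001, 0.002]
ft_force: [-2.4, -9.1, 7.0]
grip_width: 0.0209
```

```bash
cat > chk.py <<'E'
from h import *
import sys; k=sys.argv[1]
o=bot.get_obs(); print(w2j(o['eef_pos']),o['ft_force'],o['grip_width'])
i,d,c=cloud('wrist'); cv2.imwrite(f'pics/w{k}.png',i[...,::-1]); W=pts(d,c); np.savez(f'w{k}.npz',i=i,W=W,**c)
cv2.imwrite(f'pics/w{k}c.png',cv2.resize(i[110:300,180:380][...,::-1],None,fx=3,fy=3,interpolation=cv2.INTER_CUBIC))
g=W.reshape(-1,3); J=np.c_[(g[:,:2]-T)@RJ,g[:,2]]*1000
y0=o and w2j(o['eef_pos'])[1]
hs=cv2.cvtColor(i,cv2.COLOR_RGB2HSV).reshape(-1,3)
m=(J[:,0]>-101)&(J[:,0]<-92.5)&(abs(J[:,1]-y0)<8)&(J[:,2]>42)&(J[:,2]<54); print('pointer',m.sum(),np.median(J[m],0))
m=(abs(J[:,0]+112)<8)&(abs(J[:,1]-111)<14)&(J[:,2]>44)&(J[:,2]<56); print('fin',m.sum(),np.median(J[m],0) if m.sum() else '')
m=(abs(J[:,0]+110)<18)&(abs(J[:,1]-111)<18)&(J[:,2]>30)&(J[:,2]<39); print('rider',m.sum(),J[m].min(0),J[m].max(0))
E
python3 chk.py 10
```

```text
[-67.46887437 106.09650582  89.86061689] [-2.35422375 -9.10617856  6.95224542] 0.020859035225825325
pointer 64 [-97.07889913 106.23732231  50.5519385 ]
fin 138 [-113.20219729  111.60549699   51.5255452 ]
rider 1061 [-123.38055135  103.57446698   30.1244702 ] [-97.44948117 119.59696582  38.96449042]
```

View pics/w10c.png

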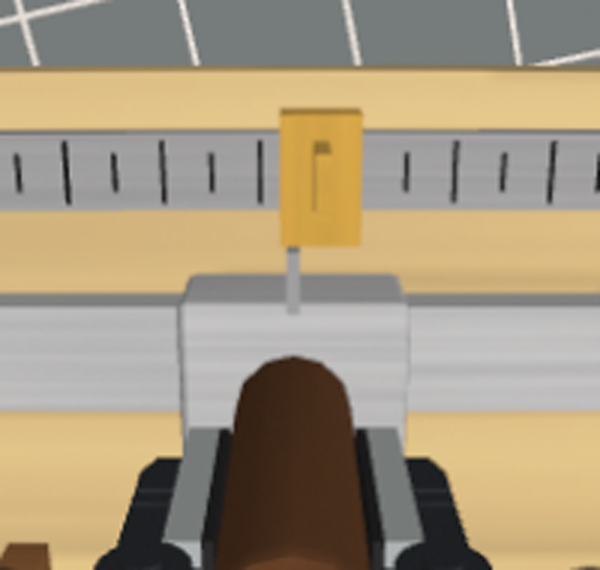

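The pointer at crop column ~292 is still left of the fin at ~320, about 5.3 mm short. Pulling the rest of the way.

jog_arm(jaw=[1, 1, 1, 1, 1, 1, 1, 1], linear=[[0.0015, 0, 0], [0.003, 0, 0], [0.0045, 0, 0], [0.0055, 0, 0], [0.0055, 0, 0], [0.0055, 0, 0], [0.0055, 0, 0], [0.0055, 0, 0]], delta_rot=[[0, 0, 0], [0, 0, 0], [0, 0, 0], [0, 0, 0], [0, 0, 0], [0, 0, 0], [0, 0, 0], [0, 0, 0]])

```text
clock: 13.62
eef_pos: [0.546, -0.0232, 0.0898]
tool_rot: [0.779, 0.627, -0.001, 0.002]
ft_force: [-2.1, -9.8, 7.2]
grip_width: 0.0205
```

```bash
python3 chk.py 11; python3 look.py 12
```

```text
[-67.50351733 110.84990285  89.84764673] [-2.05356905 -9.76287978  7.2029557 ] 0.020528909970389905
pointer 64 [-96.95144775 110.99476669  50.55322749]
fin 138 [-113.19677373  111.57791051   51.71324896]
rider 1075 [-123.35351938  103.60088676   30.06494761] [-97.43017319 119.5906708   37.73558011]
[-67.4850899  110.82269008  89.84832417] [-2.50376553 -8.6900572   6.78801324] [-1.36120661  0.44880446  0.13654578] 0.020718083552880524
wrist rod -145 223 x [-8.5 -3.8  5. ] ztop [66.  67.5 68.1]
wrist rod -35 1351 x [-8.4 -5.7  3.8] ztop [64.2 67.4 67.9]
wrist rod 60 345 x [-8.3 -6.1 -0.2] ztop [64.  67.1 67.8]
wrist rod 100 1233 x [-8.3 -5.3  1.8] ztop [64.7 67.4 68. ]
wrist nose 1 120 x [5.6 7.4 9.2] z 92.2
wrist nose -1 276 x [ 6.2 12.1 18.1] z 95.4
scene rod -145 493 x [-6.8  4.1  8.8] ztop [65.4 68.  68.7]
scene rod -35 330 x [-6.8  4.1  9. ] ztop [65.4 68.  68.8]
scene rod 60 137 x [-6.3  4.4  8.9] ztop [65.2 67.7 68.7]
scene rod 100 170 x [-5.5  4.6  9.4] ztop [65.5 67.7 68. ]
scene nose 1 42 x [ 7.6 16.1 19.9] z 98.6
scene nose -1 44 x [10.3 17.4 20.2] z 98.9
```

View pics/w11c.png

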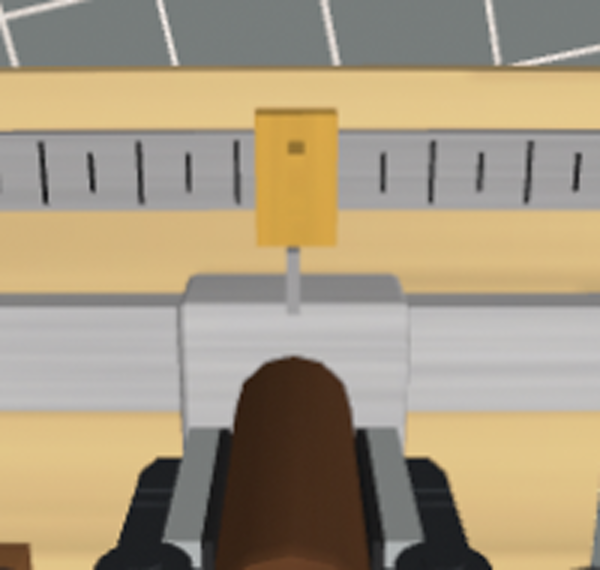

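View pics/scene12.png

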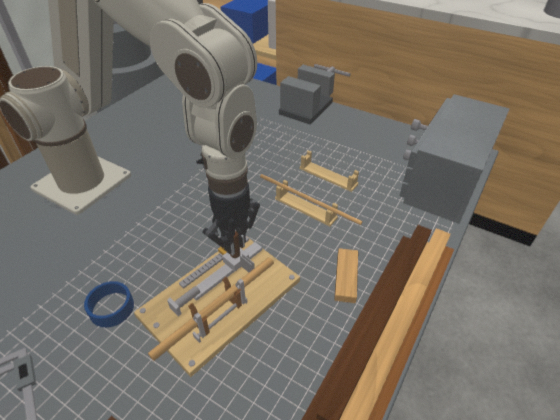

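The pointer (column 293) is in line with the fin (column 296), within about 0.6 mm. The dowel, jaw and bystanders are unchanged, so I'm handing in.

```bash
python3 -c "
from h import *
print(bot.get_obs()['joint_vel'].round(4)); print(bot.job_done())"
```

```text
[-0.0008 -0.0007 -0.0009 -0.0011  0.0022  0.001 ]
the job is handed in; nothing more can be done
None
```

I seated the thick dowel in the jig and pulled the saw guide out to the brass mark. I handed the job in at about 14 s, still gripping the post; no verdict was reported.

- **Dowel:** It lies level in both forks, with its top at about 67.5–68 mm, which matches home. It is about 1 mm off sideways and 2 mm off centre along its length. Both jaw noses are back in their closed position over it.
- **Saw guide:** The pointer measured y = 111.0 mm in the jig frame, against 111.6 mm for the fin of the brass mark. The spring's pull on the tool was about 9–10 N along the slide. The arm was practically still.
- **Brass mark and bystanders:** The brass rider measured in the same place before and after the pull. The thin dowel, tape roll and offcut look unmoved in the last picture; I did not measure their positions again.

One reading I did not resolve: while holding the post there is also an upward force of about 7 N on the tool. It appeared when the fingers closed, so it probably comes from the pads swinging forward. No check failed.

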